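Crank a jar press down onto a jam jar

TASK

Put the loose crank on the square end of the jar press's screw, then wind it clockwise by its grip, several full turns, until the screw is fully home against its stop and the pad bears firmly on the jar's lid. The square is turned to an unknown angle, so feel for it with light pressure; keep the crank on the square all the time you wind, and do not force anything, neither while seating nor at the stop. Leave the crank seated on the screw and everything else where it stands.

Things in the scene. Friction and masses are not known exactly. Their poses are not given: they have to be found in the camera images.
- press: Fixed jar press: 100 x 144 mm wooden base 12 mm thick, two steel posts 12 mm thick at y = +-60 mm, aluminium crossbar 28 x 150 mm along y, its top 186 mm (post nuts 192 mm) above the table. Origin: centre of the underside of the base; z up. The screw's axis is this frame's z axis.
- screw: The press's screw, origin at shoulder; it slides down when wound; this frame does NOT turn, so the square's angle is not told. Clockwise seen from above lowers it 6 mm a turn; 2.6 to 3.2 turns remain to its stop. Winding takes 0.15 N m (2.5 N at the crank's grip); stays where left. The square is sprung to the screw: past the stop it yields 0.33 rad at 10 N on the grip and springs back when let go; 20 N is too much.
- shoulder (a point): Centre of the top of the screw's flat round shoulder (30 mm diameter), on the axis; 210 to 213 mm above the table at the start, 194 mm at the stop. On it stands the square end, 14 mm across flats and 15 mm tall, its last 4 mm tapering to 10 mm across. A seated crank's underside rests on this point.
- pad: Round rubber pad, 58 mm diameter, 12 mm thick with its plate, under the screw; does not turn; it meets the jar's lid about 0.7 turn before the stop and springs back up to 4 mm (about 12 N on the lid at the stop). Origin: centre of its underside; z up.
- jar: Jam jar, 75 mm diameter, 112 mm tall, standing in the press below the pad. Origin: centre of its underside; z up. Loose: leave it standing there.
- crank: Loose steel crank, 160 g, lying socket down on the table. Hub: block 28 x 28 mm, 36 mm tall, square socket 15.5 mm wide, 16 mm deep in its underside, sides parallel to x and y. Flat arm 14 mm wide, 8 mm thick, level with the underside, along +x to 70 mm from the hub's centre. Origin: centre of the hub's underside; z up. Grip the hub across its two y faces from above.
- grip_mid (a point): Middle of the crank's upright black round grip: 22 mm diameter, 34 mm tall, from 9 to 43 mm above the crank's underside, 60 mm from the hub's axis along the crank's +x (this point is 26 mm up). The grip spins freely on its pin.
- opener: Flat bottle opener, 137 x 37 x 10 mm, lying on the table; bystander.
- lemon: Lemon, 78 x 55 x 56 mm; bystander.
- spice: Spice jar, 47 mm diameter, 98 mm tall; bystander.
- tin: Large powder tin with white lid, 154 mm diameter, 190 mm tall; bystander.
- brown_bottle: Brown glass bottle, 62 mm diameter, 234 mm tall; bystander.
- spare_jar: A second jam jar, 75 mm diameter, 112 mm tall, standing free on the table; bystander.
- green_bottle: Green glass bottle, 62 mm diameter, 234 mm tall; bystander.
- soap: Dish soap bottle, 46 x 76 mm, 258 mm tall; bystander.
Things that resemble listed ones, but are neither listed nor needed, are in the scene too. What is shaped like the jar but blue or purple is not meant.

How it is judged:
On the way, in this order (a step that is already met when the one before it is completed fails the run):
1. the crank is seated on the square end, down on the shoulder (horizontal distance between crank and shoulder below 0.0035 m and z of crank in the frame of shoulder between -0.003 and 0.004 m and angle between crank's own z axis and vertical below 0.12 rad), for 0.2 s.
2. with the crank on the square, the screw has been wound home and the pad bears on the jar's lid (all of step 1 and contact force between pad and jar above 7 N and z of shoulder in the frame of press below 0.1962 m), for 0.2 s.
At the end, for the whole second after the job is handed in: Screw wound home (shoulder at most 196.2 mm above the press's underside, within a third of a turn of the stop), pad on the jar's lid with over 7 N, jar upright under it, crank seated on the square (within 3.5 mm of the axis, 4 mm of the shoulder, 0.12 rad of level) (all of step 2 and angle between jar's own z axis and vertical below 0.1 rad and horizontal distance between jar and press below 0.015 m and linear speed of crank below 0.02 m/s); the robot touches nothing.
It fails at once if the crank is forced: more than 200 N between crank and screw (about 20 N at the grip) (contact force between crank and screw above 200 N).
It fails at once if the crank comes off the square once winding is under way (z of shoulder in the frame of press below 0.2085 m and (horizontal distance between crank and shoulder above 0.008 m or z of crank in the frame of shoulder above 0.01 m)).
It fails at once if a bystander is pushed more than 4 cm (distance of any of opener, lemon, spice, tin, brown_bottle, spare_jar, green_bottle, soap from where it was at the start of the episode above 0.04 m).
It fails at once if the jar in the press is shifted more than 2 cm or tipped (distance of jar from where it was at the start of the episode above 0.02 m or angle between jar's own z axis and vertical above 0.2 rad).
It also fails if it takes over 72 s, if anything falls off the work surface, if the arm or the gripper's body presses on something with over 40 N, if the wrist force passes 120 N, or if a joint passes its speed limit or range.

ROBOT

A 6-joint arm with a two-finger parallel gripper is mounted at the origin on a cart in front of the work surface, level with it; the furniture and walls round the work are solid. World frame = base frame: x ahead of the robot, y to its left, z up, the work surface at z = 0. Lengths are in m, angles in rad, forces in N, time in s.
With the tool pointing down it reaches from about 0.25 to 0.775 m from the base axis. Payload 4 kg.
Tool frame: the origin (TCP) lies at the very end of the fingers, on their centre line; the grasp point (between the pads) lies 19 mm behind it; z points along the fingers, y is the line along which they close (so a half turn about z gives the same grasp; the last joint's range is limited). The gripper opens to 94 mm and grips with 3 to 60 N. Pads are 16 mm wide; open, the fingers measure 119 mm over their backs; the gripper's body (75 mm by 177 mm) begins 78 mm behind the grasp point.
Start: joints at [-1.42, 0.087, 1.371, -0, 1.684, -0.103], TCP at [0.138, -0.532, 0.206] pointing down, gripper open.
Joint ranges: [-3.1, 3.1], [-0.76, 2.03], [0.27, 2.55], [-1.08, 4.22], [0.17, 2.65], [-2.57, 2.57]. Speed limits (rad/s): [2.79, 2.79, 3.14, 3.14, 3.14, 3.14].

INTERFACE

Orientations are given as [roll, pitch, yaw] about the fixed x, y, z axes, in that order (R = Rz(yaw) Ry(pitch) Rx(roll)).
In Python, from bench import robot, snapshot, finder gives the robot as it stands.
- The arm moves only by the tool drive_tool, never from a script. Its argument "deltas" is text: rows parted by semicolons, each of 7 numbers parted by spaces: the shift along the tool's x, y, z each as a share of 100 mm, from -1 to 1, then the turn, a rotation vector about the tool's x, y, z each as a share of 90 degrees, from -1 to 1, then the finger opening in mm, from 0 to 94. In form: tx ty tz rx ry rz gripper; .... A call has 1 to 5 rows; each row is the pose to reach, as a shift and turn from the pose commanded when the call began, along the tool's axes at that moment; what a row does not reach only later rows make up. A row lasts 1/10 s, in which the tool goes at most 50 mm and 8.59 degrees, less where a joint would pass 70% of its speed; a pose out of reach is approached as far as the arm can. A call with a number of a shift or a turn outside -1 to 1 is refused whole. A call with a gripper value outside its range is refused whole. The fingers move at their own pace and stop on an object; the grip force is fixed at half the most. Time passes only in rows, so rows that repeat a pose let the fingers close. It gives the time, the measured TCP pose, the force, the opening and the grip force at its end, in the units of the state.
- robot.get_obs(): the state, without advancing time (a new reading comes with each control period).
- snapshot(name): name is "side" or "top" or "wrist"; returns a dict with "img" (480x640x3 uint8, red, green, blue), "fx", "fy", "cx", "cy" (pixels), "T" (4x4, takes a point from camera to world coordinates); the wrist camera has in their place "hand_eye" (4x4, takes a point from camera to tool coordinates, whose origin is the TCP and whose axes are the flange's). Camera axes: x right, y up, looking along -z (the intrinsics and any distortion apply to the point x, -y, -z); pixel columns grow to the right and rows downward; lengths in m; the calibration is good to about 2 mm. A picture is of the moment at which its call begins: read the wrist's pose just before it. There is no depth.
- robot.close_job(): hands the job in; it is judged then, once.
Trained networks look in the newest picture that a camera, given by its name, has taken for a name from the list of things; names that differ only in an ending like _2 or _b are one class to them, and where a whole thing is asked for, a point or a joint stands for the part that bears it (a point fixed in the world has none). Each returns a list of dicts, best first, with "confidence" (0 to 1); they miss things now and then, are a little off and sometimes report something else, mostly with a low value. They report only what shows in the picture. A call takes as long as a camera call. They do not tell look-alikes from the thing itself.
- finder.look_for(camera, thing): "xy" ([column, row] in pixels, amid what is visible of it).
- finder.masks_of(camera, thing): "region" (480x640 bool, what is visible of it) and "xy" ([column, row] in pixels, amid what is visible of it).
- finder.landmark_of(camera, thing): "xy" ([column, row] in pixels: a listed point, or the origin of a listed thing).
The state is a dict: "time": time; "joint_positions": joint angles; "qvel": joint speeds; "joint_torque": joint torques, N m; "tool_pos": TCP position; "ee_rot": TCP orientation; "wrist_force": force on the tool from outside, world axes, zero at the start; "wrist_torque": the same for the moment, N m; "width": finger opening in m; "finger_force": force on a finger pad.
Only numpy, scipy, OpenCV 4.12 (cv2) and the standard library are available. Lean on these libraries where they do the work, as an engineer would, in place of code of your own. Each camera call takes 0.05 s, during which the arm holds its last target. There are 200 camera calls.

## Working session

There is one attempt and no reset: what is moved stays moved. The work goes in short steps, Python scripts to look and compute and a tool call to move; the robot and the scene stay as the last step left them, time stands still between calls to the robot, and variables do not carry over. Pictures are saved under pics/ and viewed, at most 10 in all, crops included, and the job is handed in when it is done.

Besides the shell and the picture viewer there is one more tool, called after "Request:" as name(argument=value, ...), one argument or row to a line, values as JSON. drive_tool: Moves the arm, as the interface text tells. Shift numbers are shares of 100 mm and turn numbers shares of 90 degrees, none past 1 either way. Its arguments: {"type":"object","properties":{"deltas":{"type":"string"}},"required":["deltas"]}

```bash
mkdir -p pics; cat > h.py <<'E'
import numpy as np, cv2
from bench import robot, snapshot, finder
from scipy.spatial.transform import Rotation as Ro
def cam(s,obs=None):
    if "T" in s: return np.array(s["T"])
    T=np.eye(4);T[:3,:3]=Ro.from_euler('xyz',obs['ee_rot']).as_matrix();T[:3,3]=obs['tool_pos']
    return T@np.array(s["hand_eye"])
def toz(s,T,uv,z):
    d=np.array([(uv[0]-s["cx"])/s["fx"],-(uv[1]-s["cy"])/s["fy"],-1.])
    d=T[:3,:3]@d; o=T[:3,3]; return o+d*(z-o[2])/d[2]
def proj(s,T,p):
    q=np.linalg.inv(T)@np.append(p,1); return [s["cx"]+s["fx"]*q[0]/-q[2], s["cy"]-s["fy"]*q[1]/-q[2]]
def save(n,img): cv2.imwrite('pics/'+n,img[:,:,::-1])
E
python3 - <<'E'
from h import *
for c in ["top","side"]:
    s=snapshot(c); T=cam(s); save(c+'.png',s["img"]); print(c,T[:3,3].round(3),{k:s[k] for k in s if k not in("img","T")})
    for n,k,z in [("crank","landmark_of",0),("grip_mid","landmark_of",.026),("press","landmark_of",0),("shoulder","landmark_of",.211),("jar","landmark_of",0),("crank","look_for",.02)]:
        for r in getattr(finder,k)(c,n)[:4]: print(n,k,np.round(r["xy"],1),round(r["confidence"],2),toz(s,T,r["xy"],z).round(4))
print(robot.get_obs())
E
```

```text
top [0.259 0.017 1.242] {'fx': 487.64398718021204, 'fy': 487.64398718021204, 'cx': 323.42133864391565, 'cy': 242.88120764376407}
crank landmark_of [438.1 262.1] 0.62 [ 0.4745 -0.2916  0.    ]
crank landmark_of [335.2 248.6] 0.55 [ 0.5197 -0.0269  0.    ]
grip_mid landmark_of [433.9 279.7] 0.82 [ 0.4255 -0.2707  0.026 ]
press landmark_of [333.7 250.3] 0.65 [ 0.5153 -0.0228  0.    ]
press landmark_of [175.7 202.4] 0.53 [0.6601 0.3913 0.    ]
press landmark_of [482.7 320.9] 0.24 [ 0.3202 -0.3909  0.    ]
shoulder landmark_of [338.6 227.8] 0.71 [ 0.5215 -0.0288  0.211 ]
jar landmark_of [264.4 308.6] 0.98 [0.3709 0.1588 0.    ]
jar landmark_of [399.2 268.2] 0.82 [ 0.4621 -0.1898  0.    ]
jar landmark_of [333.  247.4] 0.78 [ 0.523  -0.0213  0.    ]
jar landmark_of [437.5 277.6] 0.7 [ 0.4342 -0.2865  0.    ]
crank look_for [437.8 265.2] 0.81 [ 0.463  -0.2852  0.02  ]
crank look_for [338.8 238.2] 0.26 [ 0.5425 -0.0366  0.02  ]
side [-0.833  0.314  1.318] {'fx': 605.9763386129565, 'fy': 605.9763386129565, 'cx': 327.00950356002215, 'cy': 240.03007386191993}
crank landmark_of [413.  258.1] 0.62
[... 624 characters left out ...]
  0.02  ]
{'time': 0.7, 'joint_positions': array([-1.42008732e+00,  8.71798738e-02,  1.37061830e+00,  3.04966790e-05,
        1.68362550e+00, -1.03087306e-01]), 'qvel': array([ 0.00059379, -0.00142112,  0.00073119,  0.00174823, -0.00238926,
        0.00188917]), 'joint_torque': array([-5.97307571e-04, -3.39906192e+01, -3.02518415e+01,  7.16668088e-02,
        2.33904220e-02,  1.37248225e-05]), 'tool_pos': array([ 0.13811317, -0.53241954,  0.20555839]), 'ee_rot': array([ 3.14142145e+00, -1.27519264e-05,  2.53799747e-01]), 'wrist_force': array([0.04905957, 2.0748451 , 0.14058405]), 'wrist_torque': array([ 0.00656676, -0.02888034,  0.0224373 ]), 'finger_force': 0.0, 'width': 0.0939128038218892}
```

View pics/top.png

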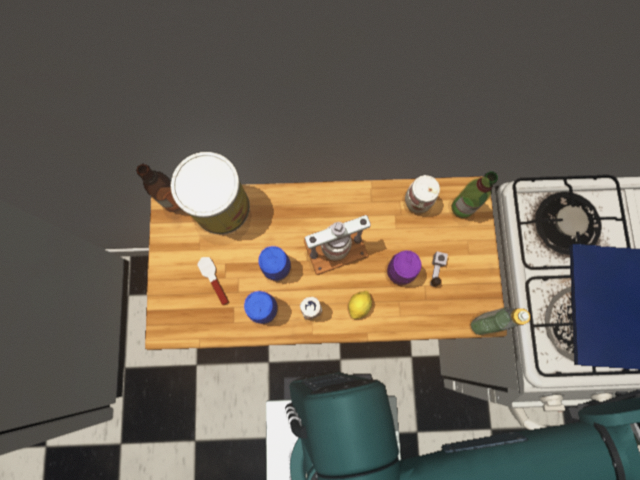

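View pics/side.png

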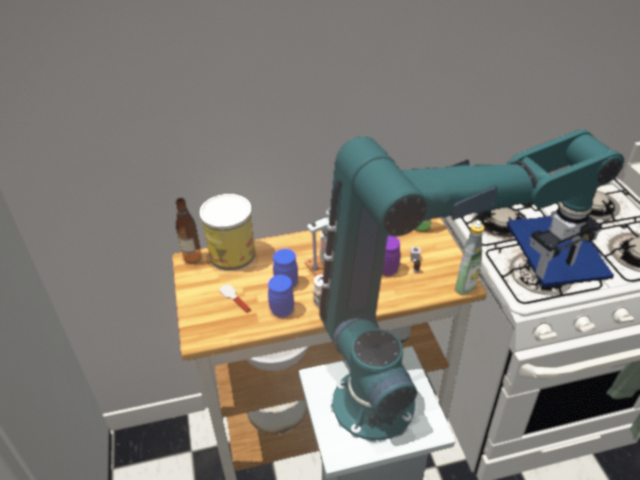

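Candidates for the crank: the metal object at top (438,262) with its grip at (435,281) is the only real one, since the network's second hit at (335,249) is the press. The press is at (338,240). Blue and purple jars are decoys. The tool first has to rise over the soap bottle. After that I'll take a close wrist look at the crank.

Request:
drive_tool(
  deltas="0 0 -0.5 0 0 0 60; 0 0 -1 0 0 0 60; 0 0 -1 0 0 0 60; 0.5 -0.2 -1 0 0 0 60; 1 -0.4 -1 0 0 0 60",
)

```text
time: 1.2
tool_pos: [0.2187, -0.4732, 0.3054]
ee_rot: [3.141, -0.0, 0.25]
wrist_force: [1.0, -0.4, -0.8]
width: 0.0603
finger_force: 0.0
```

Request:
drive_tool(
  deltas="0.45 -0.2 0 0 0 0 60; 0.9 -0.4 0 0 0 0 60",
)

```text
time: 1.4
tool_pos: [0.2969, -0.4106, 0.3054]
ee_rot: [3.141, -0.0, 0.253]
wrist_force: [-0.0, -0.9, -0.4]
width: 0.0599
finger_force: 0.0
```

Request:
drive_tool(
  deltas="0.45 -0.2 0 0 0 0 60; 0.9 -0.4 0 0 0 0 60",
)

```text
time: 1.6
tool_pos: [0.3741, -0.3491, 0.3055]
ee_rot: [3.141, -0.0, 0.254]
wrist_force: [0.2, -0.1, -0.1]
width: 0.0603
finger_force: 0.0
```

Request:
drive_tool(
  deltas="0.45 -0.2 0 0 0 0.09 60; 0.9 -0.36 0 0 0 0.18 60; 0.9 -0.36 0 0 0 0.27 60; 0.9 -0.36 0 0 0 0.36 60; 0.9 -0.36 0 0 0 0.4 60",
)

```text
time: 2.1
tool_pos: [0.4515, -0.2924, 0.3051]
ee_rot: [3.142, 0.0, -0.377]
wrist_force: [0.1, 1.0, -1.1]
width: 0.06
finger_force: 0.0
```

```bash
python3 - <<'E'
from h import *
o=robot.get_obs(); print(o['time'],o['tool_pos'],o['ee_rot'])
s=snapshot("wrist"); T=cam(s,o); save('w1.png',s["img"]); print(np.round(s["hand_eye"],3),s["fx"],s["cx"],s["cy"],[k for k in s])
for n,k,z in [("crank","landmark_of",0),("grip_mid","landmark_of",.026),("crank","masks_of",.036)]:
    for r in getattr(finder,k)("wrist",n)[:3]: print(n,k,np.round(r["xy"],1),round(r["confidence"],2),toz(s,T,r["xy"],z).round(4))
E
```

```text
2.1 [ 0.45147723 -0.29241741  0.30507301] [ 3.14151659e+00  2.55951517e-04 -3.76841898e-01]
[[ 0.001  0.957  0.291  0.086]
 [ 1.    -0.002 -0.    -0.   ]
 [ 0.     0.291 -0.957 -0.18 ]
 [ 0.     0.     0.     1.   ]] 342.96214502369173 323.52233473231803 239.2418887396347 ['img', 'fx', 'fy', 'cx', 'cy', 'hand_eye']
crank landmark_of [314.9 178.1] 0.69 [ 0.4818 -0.291   0.    ]
crank landmark_of [ 64.5 248.5] 0.26 [0.5221 0.0951 0.    ]
grip_mid landmark_of [319.4 227.1] 0.68 [ 0.4198 -0.2735  0.026 ]
crank masks_of [318.  191.4] 0.78 [ 0.468  -0.2908  0.036 ]
```

View pics/w1.png

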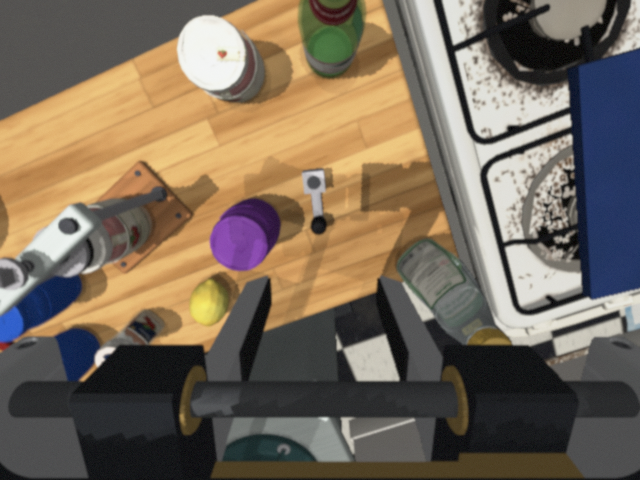

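The wrist view shows the hub at (314,180), the grip at (319,227) and the purple decoy jar at (245,235). It is the real crank: steel hub, flat arm, black grip. Next I align, descend and look once more.

Request:
drive_tool(
  deltas="0.26 -0.12 0.5 0 0 -0.06 60; 0.26 -0.12 1 0 0 -0.06 60; 0.26 -0.12 1 0 0 -0.06 60",
)

```text
time: 2.6
tool_pos: [0.4755, -0.2883, 0.1959]
ee_rot: [-3.135, 0.017, -0.279]
wrist_force: [-0.6, 0.4, -1.6]
width: 0.0604
finger_force: 0.0
```

Request:
drive_tool(
  deltas="0 0 0.5 0 0 0 60; 0 0 0.7 0 0 0 60; 0 0 0.7 0 0 0 60; 0 0 0.7 0 0 0 60",
)

```text
time: 3.0
tool_pos: [0.4803, -0.2925, 0.1381]
ee_rot: [3.14, -0.003, -0.28]
wrist_force: [-0.1, -0.3, 0.7]
width: 0.0597
finger_force: 0.0
```

```bash
python3 - <<'E'
from h import *
o=robot.get_obs(); print(o['time'],o['tool_pos'],o['ee_rot'])
s=snapshot("wrist"); T=cam(s,o); save('w2.png',s["img"])
for n,k,z in [("crank","landmark_of",0),("grip_mid","landmark_of",.026)]:
    for r in getattr(finder,k)("wrist",n)[:3]: print(n,k,np.round(r["xy"],1),round(r["confidence"],2),toz(s,T,r["xy"],z).round(4))
t=o['tool_pos'].copy(); t[2]=.036; print(proj(s,T,t))
E
```

```text
3.0 [ 0.48030469 -0.29246538  0.13807863] [ 3.1402322  -0.00318774 -0.280443  ]
crank landmark_of [320.1 227.3] 0.87 [ 0.4826 -0.2896  0.    ]
grip_mid landmark_of [321.3 299.2] 0.86 [ 0.4218 -0.2734  0.026 ]
[np.float64(323.6456039680852), np.float64(239.55934161424992)]
```

View pics/w2.png

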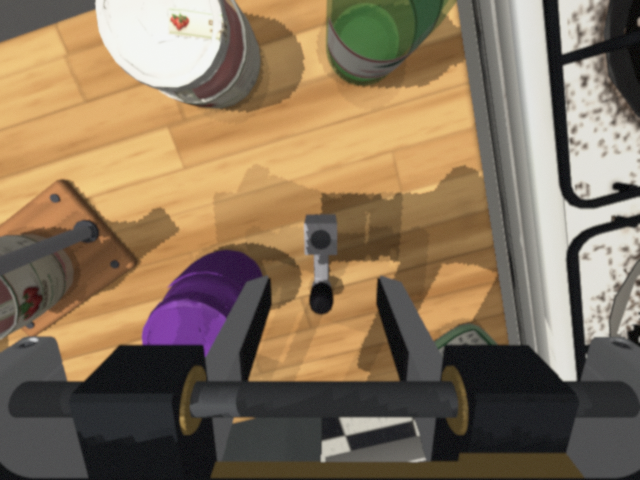

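The hub is centred at (320,238) and square to the fingers. The offset is about 3 mm along tool −y. I'll descend and take the top half of the hub so the gripper body clears the purple jar.

Request:
drive_tool(
  deltas="0 -0.03 0.4 0 0 0 60; 0 -0.03 0.8 0 0 0 60; 0 -0.03 0.8 0 0 0 60; 0 -0.03 0.9 0 0 0 60; 0 -0.03 0.9 0 0 0 60",
)

```text
time: 3.65
tool_pos: [0.4812, -0.2892, 0.047]
ee_rot: [3.141, -0.002, -0.28]
wrist_force: [0.2, -0.1, -0.2]
width: 0.0598
finger_force: 0.0
```

Request:
drive_tool(
  deltas="0 0 0.15 0 0 0 60; 0 0 0.26 0 0 0 60; 0 0 0.26 0 0 0 60; 0 0 0.26 0 0 0 15; 0 0 0.26 0 0 0 15",
)

```text
time: 4.15
tool_pos: [0.4806, -0.2887, 0.0198]
ee_rot: [3.141, -0.001, -0.28]
wrist_force: [-0.5, 0.1, 0.0]
width: 0.0473
finger_force: 0.0
```

Request:
drive_tool(
  deltas="0 0 0 0 0 0 15; 0 0 0 0 0 0 15; 0 0 0 0 0 0 15; 0 0 0 0 0 0 15; 0 0 0 0 0 0 15",
)

```text
time: 4.65
tool_pos: [0.4805, -0.289, 0.02]
ee_rot: [3.141, -0.001, -0.28]
wrist_force: [0.3, -1.9, 1.8]
width: 0.0276
finger_force: 30.0
```

Gripped: width 27.6 mm, force 30 N. I'll lift and go to a stand-off in front of the press, so the wrist camera sees the square.

Request:
drive_tool(
  deltas="0 0 -0.3 0 0 0 15; 0 0 -0.6 0 0 0 15; 0 0 -1 0 0 0 15",
)

```text
time: 4.95
tool_pos: [0.4787, -0.2871, 0.1176]
ee_rot: [-3.139, 0.006, -0.28]
wrist_force: [0.1, -0.8, -1.7]
width: 0.0279
finger_force: 30.0
```

Request:
drive_tool(
  deltas="0 0 -0.4 0 0 0 15; 0 0 -0.8 0 0 0 15; 0 0 -1 0 0 0 15; -0.1 -0.3 -1 0 0 0 15",
)

```text
time: 5.35
tool_pos: [0.4803, -0.2599, 0.223]
ee_rot: [3.138, -0.007, -0.284]
wrist_force: [0.6, 1.5, -1.9]
width: 0.0276
finger_force: 30.0
```

Request:
drive_tool(
  deltas="0 -0.4 -0.4 0 0 0 15; -0.2 -0.8 -0.86 0 0 0 15; -0.4 -1 -0.86 0 0 0 15; -0.4 -1 -0.86 0 0 0 15",
)

```text
time: 5.75
tool_pos: [0.4681, -0.1462, 0.3096]
ee_rot: [-3.141, -0.006, -0.275]
wrist_force: [0.9, 0.3, -1.2]
width: 0.028
finger_force: 30.0
```

Request:
drive_tool(
  deltas="-0.2 -0.4 0 0 0 0 15; -0.4 -0.8 0 0 0 0 15; -0.4 -1 0 0 0 0 15; -0.4 -1.0 0 0 0 0 15; -0.4 -1.0 0 0 0 0 15",
)

```text
time: 6.25
tool_pos: [0.4573, -0.043, 0.3042]
ee_rot: [3.141, 0.002, -0.28]
wrist_force: [0.0, -0.4, -1.5]
width: 0.0274
finger_force: 30.0
```

Request:
drive_tool(
  deltas="0 -0.3 0 0 0 0 15; 0 -0.3 0 0 0 0 15; 0 -0.3 0 0 0 0 15",
)

```text
time: 6.55
tool_pos: [0.4657, -0.0149, 0.3047]
ee_rot: [3.14, 0.001, -0.281]
wrist_force: [-0.3, -0.4, -2.2]
width: 0.0276
finger_force: 30.0
```

```bash
cat > m.py <<'E'
from h import *
import sys
o=robot.get_obs(); print(o['time'],o['tool_pos'],o['ee_rot'],o['width'],o['joint_positions'].round(2))
s=snapshot("wrist"); T=cam(s,o); save(sys.argv[1],s["img"])
for n,z in [("shoulder",.2115),("press",0),("crank",o['tool_pos'][2]-.02),("grip_mid",o['tool_pos'][2]+.006)]:
    for r in finder.landmark_of("wrist",n)[:2]: print(n,np.round(r["xy"],1),round(r["confidence"],2),toz(s,T,r["xy"],z).round(4))
E
python3 m.py w3.png; python3 -c "
import cv2;i=cv2.imread('pics/w3.png');cv2.imwrite('pics/w3b.png',cv2.resize(i[60:340,140:500],None,fx=2.1,fy=2.1,interpolation=cv2.INTER_CUBIC))"
```

```text
6.55 [ 0.46573802 -0.01490945  0.30466477] [ 3.14034509e+00  1.47791530e-03 -2.81257546e-01] 0.027592740325605367 [-0.15 -0.1   1.36 -0.    1.88  1.7 ]
shoulder [318.2 168.8] 0.56 [ 0.5248 -0.0274  0.2115]
shoulder [381.3 242.4] 0.28 [ 0.4522 -0.0611  0.2115]
press [322.1 153.4] 0.92 [ 0.525  -0.0299  0.    ]
crank [326.7 274.8] 0.76 [ 0.4667 -0.0171  0.2847]
grip_mid [324.4 384.2] 0.94 [0.4086 0.0012 0.3107]
grip_mid [ 80.6 129.1] 0.53 [0.5831 0.0735 0.3107]
```

View pics/w3b.png

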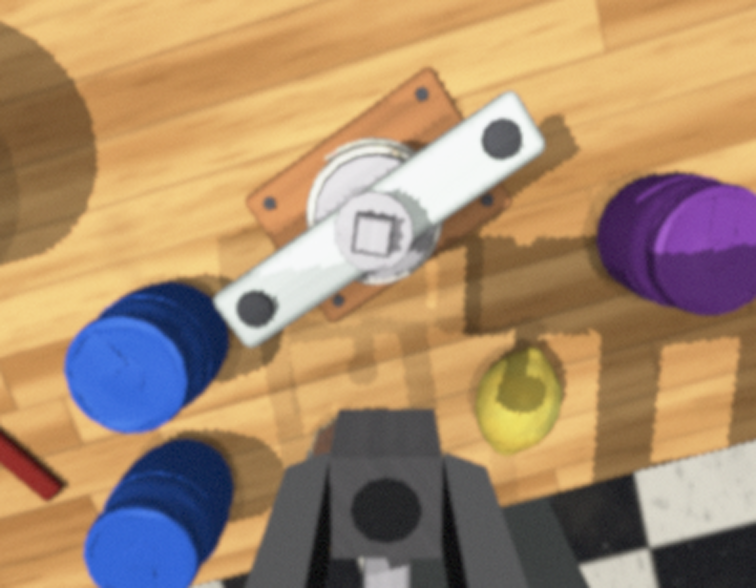

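The square shows at full-image (318,171), turned about 7° clockwise in the image relative to the tool. The held hub is at (324,303), aligned with the tool. That puts the square 59 mm ahead along tool x and −4 mm along y, so I'll turn +7° and come down above it.

Request:
drive_tool(
  deltas="0.3 -0.04 0.1 0 0 0.04 15; 0.59 -0.04 0.3 0 0 0.08 15; 0.59 -0.04 0.5 0 0 0.08 15; 0.59 -0.04 0.5 0 0 0.08 15; 0.59 -0.04 0.5 0 0 0.08 15",
)

```text
time: 7.3
tool_pos: [0.5232, -0.0265, 0.2555]
ee_rot: [3.141, 0.001, -0.406]
wrist_force: [-0.6, -1.4, -0.6]
width: 0.0279
finger_force: 30.0
```

```bash
python3 m.py w4.png; python3 - <<'E'
from h import *
a=cv2.imread('pics/w4.png')[180:400,230:420]
s=snapshot("top"); save('t2.png',s["img"]); T=cam(s); p=proj(s,T,[.5248,-.0278,.23]); print(p)
u,v=map(int,p); b=s["img"][v-40:v+40,u-40:u+40,::-1]
cv2.imwrite('pics/c4.png',np.hstack([cv2.resize(a,(400,463)),cv2.resize(b,(400,463),interpolation=cv2.INTER_CUBIC)]))
E
```

```text
7.3 [ 0.52322752 -0.02653613  0.25553489] [ 3.14128654e+00  7.35519083e-04 -4.06374886e-01] 0.027920849983181936 [-0.16  0.03  1.34 -0.    1.78  1.82]
shoulder [322.3 260.7] 0.89 [ 0.5254 -0.0263  0.2115]
press [325.9 203.8] 0.7 [ 0.5228 -0.0294  0.    ]
crank [325.5 274.3] 0.7 [ 0.5245 -0.0281  0.2355]
crank [325.4 264.1] 0.43 [ 0.5308 -0.0308  0.2355]
grip_mid [326.  387.3] 0.6 [ 0.4661 -0.0034  0.2615]
[np.float64(338.38174289842016), np.float64(224.11541323757694)]
```

View pics/c4.png

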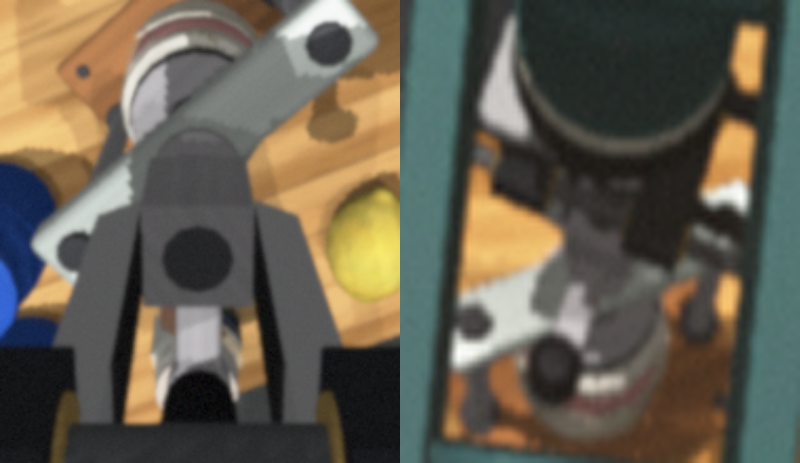

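The crop shows the shoulder's arc centred behind the hub. I'll feel downward from here.

Request:
drive_tool(
  deltas="0 0 0.03 0 0 0 15; 0 0 0.06 0 0 0 15; 0 0 0.06 0 0 0 15",
)

```text
time: 7.9
tool_pos: [0.5232, -0.0262, 0.2487]
ee_rot: [3.141, 0.001, -0.406]
wrist_force: [0.2, 0.6, -2.4]
width: 0.0277
finger_force: 30.0
```

Request:
drive_tool(
  deltas="0 0 0.02 0 0 0 15; 0 0 0.03 0 0 0 15; 0 0 0.03 0 0 0 15",
)

```text
time: 8.2
tool_pos: [0.5234, -0.0262, 0.2462]
ee_rot: [3.141, 0.0, -0.406]
wrist_force: [-0.1, 0.1, -2.5]
width: 0.0277
finger_force: 30.0
```

Request:
drive_tool(
  deltas="0 0 0.015 0 0 0 15; 0 0 0.03 0 0 0 15; 0 0 0.03 0 0 0 15",
)

```text
time: 8.5
tool_pos: [0.5234, -0.0262, 0.2431]
ee_rot: [3.141, 0.0, -0.406]
wrist_force: [0.0, -0.5, -2.5]
width: 0.0275
finger_force: 30.0
```

Request:
drive_tool(
  deltas="0 0 0.01 0 0 0 15; 0 0 0.02 0 0 0 15; 0 0 0.02 0 0 0 15",
)

```text
time: 8.8
tool_pos: [0.5234, -0.0262, 0.2413]
ee_rot: [3.141, 0.0, -0.406]
wrist_force: [0.1, 1.0, -1.9]
width: 0.0278
finger_force: 30.0
```

Request:
drive_tool(
  deltas="0 0 0.01 0 0 0 15; 0 0 0.02 0 0 0 15; 0 0 0.02 0 0 0 15",
)

```text
time: 9.1
tool_pos: [0.5233, -0.0262, 0.2392]
ee_rot: [3.141, 0.001, -0.406]
wrist_force: [-0.2, 0.5, -2.1]
width: 0.0278
finger_force: 30.0
```

Request:
drive_tool(
  deltas="0 0 0.01 0 0 0 15; 0 0 0.02 0 0 0 15; 0 0 0.02 0 0 0 15",
)

```text
time: 9.4
tool_pos: [0.5233, -0.0262, 0.2373]
ee_rot: [3.141, 0.001, -0.406]
wrist_force: [-2.3, 0.9, -1.5]
width: 0.0274
finger_force: 30.0
```

Request:
drive_tool(
  deltas="0 0 0.01 0 0 0 15; 0 0 0.02 0 0 0 15; 0 0 0.02 0 0 0 15",
)

```text
time: 9.7
tool_pos: [0.5234, -0.0262, 0.2353]
ee_rot: [3.141, 0.0, -0.406]
wrist_force: [-1.5, 1.4, -0.9]
width: 0.0276
finger_force: 30.0
```

Request:
drive_tool(
  deltas="0 0 0.01 0 0 0 15; 0 0 0.02 0 0 0 15; 0 0 0.02 0 0 0 15",
)

```text
time: 10.0
tool_pos: [0.5234, -0.0262, 0.2333]
ee_rot: [3.141, 0.0, -0.406]
wrist_force: [-2.0, 0.9, -1.7]
width: 0.0279
finger_force: 30.0
```

Request:
drive_tool(
  deltas="0 0 0.01 0 0 0 15; 0 0 0.015 0 0 0 15; 0 0 0.015 0 0 0 15",
)

```text
time: 10.3
tool_pos: [0.5234, -0.0262, 0.2318]
ee_rot: [3.141, 0.0, -0.406]
wrist_force: [-2.0, 1.8, -1.1]
width: 0.0278
finger_force: 30.0
```

Request:
drive_tool(
  deltas="0 0 0.01 0 0 0 15; 0 0 0.01 0 0 0 15; 0 0 0.01 0 0 0 15",
)

```text
time: 10.6
tool_pos: [0.5234, -0.0262, 0.2308]
ee_rot: [3.141, 0.0, -0.406]
wrist_force: [-3.4, 0.7, -0.5]
width: 0.0275
finger_force: 30.0
```

Request:
drive_tool(
  deltas="0 0 0.007 0 0 0 15; 0 0 0.007 0 0 0 15; 0 0 0.007 0 0 0 15",
)

```text
time: 10.9
tool_pos: [0.5234, -0.0262, 0.2307]
ee_rot: [-3.142, -0.0, -0.406]
wrist_force: [-4.3, 2.4, 2.3]
width: 0.0279
finger_force: 30.0
```

It entered with no resistance and touched the shoulder at TCP z = 0.2307, so the shoulder is at about 0.2107. I'll release, move over to the black grip and check.

Request:
drive_tool(
  deltas="0 0 0 0 0 0 50; 0 0 0 0 0 0 50; 0 0 0 0 0 0 50; 0 0 0 0 0 0 50; 0 0 0 0 0 0 50",
)

```text
time: 11.4
tool_pos: [0.5237, -0.0264, 0.2302]
ee_rot: [3.141, -0.0, -0.406]
wrist_force: [0.3, -0.9, -0.6]
width: 0.0499
finger_force: 0.0
```

Request:
drive_tool(
  deltas="0 0 -0.2 0 0 0 50; 0 0 -0.34 0 0 0 50; -0.3 0 -0.34 0 0 0 50; -0.59 0 -0.34 0 0 0 50; -0.59 0 -0.34 0 0 0 50",
)

```text
time: 11.9
tool_pos: [0.4679, -0.002, 0.2659]
ee_rot: [-3.141, -0.002, -0.405]
wrist_force: [-0.0, 0.6, 0.0]
width: 0.05
finger_force: 0.0
```

```bash
python3 m.py w5.png; python3 -c "
import cv2;i=cv2.imread('pics/w5.png');cv2.imwrite('pics/w5b.png',cv2.resize(i[100:360,170:480],None,fx=2.2,fy=2.2,interpolation=cv2.INTER_CUBIC))"
```

```text
11.9 [ 0.4678861  -0.00200537  0.26594537] [-3.14065573e+00 -2.27452551e-03 -4.04625905e-01] 0.049974987806272964 [-0.13 -0.1   1.44  0.    1.8   1.85]
press [324.4 154.1] 0.77 [ 0.5258 -0.0272  0.    ]
crank [323.1 170.5] 0.9 [ 0.5289 -0.0275  0.2459]
grip_mid [323.6 270.3] 0.93 [ 0.4818 -0.0077  0.2719]
```

View pics/w5b.png

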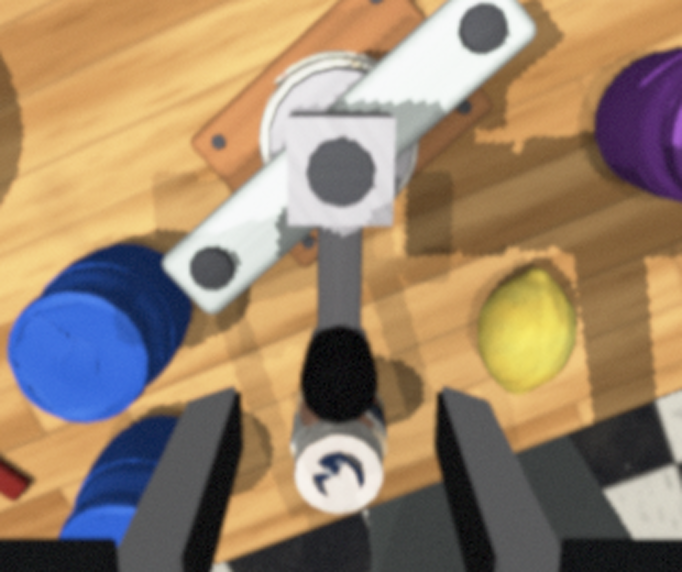

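The crank sits on the screw: hub top at crop (341,172), arm straight toward the tool, black grip between the fingers. I'll lower and close on the grip.

Request:
drive_tool(
  deltas="0 0 0.2 0 0 0 50; 0 0 0.42 0 0 0 50; 0 0 0.42 0 0 0 50; 0 0 0.42 0 0 0 30; 0 0 0.42 0 0 0 23",
)

```text
time: 12.65
tool_pos: [0.4702, -0.0032, 0.2235]
ee_rot: [-3.141, -0.002, -0.406]
wrist_force: [0.1, 0.5, 0.2]
width: 0.0373
finger_force: 0.0
```

Request:
drive_tool(
  deltas="0 0 0 0 0 0 15; 0 0 0 0 0 0 15; 0 0 0 0 0 0 15; 0 0 0 0 0 0 15",
)

```text
time: 13.05
tool_pos: [0.4697, -0.003, 0.223]
ee_rot: [-3.141, -0.002, -0.406]
wrist_force: [0.5, -0.4, 1.3]
width: 0.0212
finger_force: 30.0
```

Request:
drive_tool(
  deltas="0.007 -0.094 0.0015 0 0 0 15; 0.029 -0.185 0.003 0 0 0 15; 0.065 -0.272 0.0045 0 0 0 15; 0.115 -0.353 0.006 0 0 0 15; 0.176 -0.424 0.0075 0 0 0 15",
)

```text
time: 13.55
tool_pos: [0.5031, 0.0294, 0.222]
ee_rot: [3.141, -0.001, -0.406]
wrist_force: [-0.6, -3.0, 5.7]
width: 0.0215
finger_force: 30.0
```

Request:
drive_tool(
  deltas="0.072 -0.061 0.0015 0 0 0 15; 0.152 -0.11 0.003 0 0 0 15; 0.239 -0.146 0.0045 0 0 0 15; 0.33 -0.168 0.006 0 0 0 15; 0.424 -0.176 0.0075 0 0 0 15",
)

```text
time: 14.05
tool_pos: [0.5485, 0.0282, 0.2212]
ee_rot: [3.14, 0.0, -0.406]
wrist_force: [-3.4, -3.0, 7.0]
width: 0.0216
finger_force: 30.0
```

Request:
drive_tool(
  deltas="0.094 0.007 0 0 0 0 15; 0.185 0.029 0 0 0 0 15; 0.272 0.065 0.001 0 0 0 15; 0.353 0.115 0.002 0 0 0 15; 0.424 0.176 0.003 0 0 0 15",
)

```text
time: 14.55
tool_pos: [0.5798, -0.0036, 0.2204]
ee_rot: [-3.141, 0.003, -0.405]
wrist_force: [-4.6, 0.7, 6.2]
width: 0.0214
finger_force: 30.0
```

Request:
drive_tool(
  deltas="0.061 0.072 0.0015 0 0 0 15; 0.11 0.152 0.003 0 0 0 15; 0.146 0.239 0.0045 0 0 0 15; 0.168 0.33 0.006 0 0 0 15; 0.176 0.424 0.0075 0 0 0 15",
)

```text
time: 15.05
tool_pos: [0.5805, -0.0485, 0.2198]
ee_rot: [-3.138, 0.001, -0.404]
wrist_force: [-0.9, 2.7, 5.0]
width: 0.0213
finger_force: 30.0
```

Request:
drive_tool(
  deltas="-0.007 0.094 0.0015 0 0 0 15; -0.029 0.185 0.003 0 0 0 15; -0.065 0.272 0.0045 0 0 0 15; -0.115 0.353 0.006 0 0 0 15; -0.176 0.424 0.0075 0 0 0 15",
)

```text
time: 15.55
tool_pos: [0.5469, -0.0827, 0.2192]
ee_rot: [-3.141, -0.002, -0.406]
wrist_force: [2.1, 1.2, 5.1]
width: 0.0215
finger_force: 30.0
```

Request:
drive_tool(
  deltas="-0.072 0.061 0.0015 0 0 0 15; -0.152 0.11 0.003 0 0 0 15; -0.239 0.146 0.0045 0 0 0 15; -0.33 0.168 0.006 0 0 0 15; -0.424 0.176 0.0075 0 0 0 15",
)

```text
time: 16.05
tool_pos: [0.5003, -0.0822, 0.2185]
ee_rot: [3.141, -0.002, -0.407]
wrist_force: [3.2, -0.2, 4.3]
width: 0.0215
finger_force: 30.0
```

Forces are 3 to 5 N, so I'll continue through turn 2.

Request:
drive_tool(
  deltas="-0.094 -0.007 0.0015 0 0 0 15; -0.185 -0.029 0.003 0 0 0 15; -0.272 -0.065 0.0045 0 0 0 15; -0.353 -0.115 0.006 0 0 0 15; -0.424 -0.176 0.0075 0 0 0 15",
)

```text
time: 16.55
tool_pos: [0.4681, -0.0491, 0.2176]
ee_rot: [3.14, -0.001, -0.407]
wrist_force: [2.3, -2.2, 5.1]
width: 0.0217
finger_force: 30.0
```

Request:
drive_tool(
  deltas="-0.061 -0.072 0.0015 0 0 0 15; -0.11 -0.152 0.003 0 0 0 15; -0.146 -0.239 0.0045 0 0 0 15; -0.168 -0.33 0.006 0 0 0 15; -0.176 -0.424 0.0075 0 0 0 15",
)

```text
time: 17.05
tool_pos: [0.4687, -0.0032, 0.2167]
ee_rot: [3.139, -0.0, -0.406]
wrist_force: [1.6, -2.8, 6.0]
width: 0.0216
finger_force: 30.0
```

Request:
drive_tool(
  deltas="0.007 -0.094 0.0015 0 0 0 15; 0.029 -0.185 0.003 0 0 0 15; 0.065 -0.272 0.0045 0 0 0 15; 0.115 -0.353 0.006 0 0 0 15; 0.176 -0.424 0.0075 0 0 0 15",
)

```text
time: 17.55
tool_pos: [0.5011, 0.0287, 0.2159]
ee_rot: [3.138, 0.002, -0.406]
wrist_force: [-1.1, -3.6, 5.9]
width: 0.0215
finger_force: 30.0
```

Request:
drive_tool(
  deltas="0.072 -0.061 0.0015 0 0 0 15; 0.152 -0.11 0.003 0 0 0 15; 0.239 -0.146 0.0045 0 0 0 15; 0.33 -0.168 0.006 0 0 0 15; 0.424 -0.176 0.0075 0 0 0 15",
)

```text
time: 18.05
tool_pos: [0.5465, 0.029, 0.2152]
ee_rot: [3.139, 0.004, -0.405]
wrist_force: [-2.5, 0.3, 7.7]
width: 0.0215
finger_force: 30.0
```

Request:
drive_tool(
  deltas="0.094 0.007 0.0015 0 0 0 15; 0.185 0.029 0.003 0 0 0 15; 0.272 0.065 0.0045 0 0 0 15; 0.353 0.115 0.006 0 0 0 15; 0.424 0.176 0.0075 0 0 0 15",
)

```text
time: 18.55
tool_pos: [0.5793, -0.0027, 0.2145]
ee_rot: [-3.14, 0.003, -0.404]
wrist_force: [-0.3, 2.3, 6.6]
width: 0.0213
finger_force: 30.0
```

Request:
drive_tool(
  deltas="0.061 0.072 0.0015 0 0 0 15; 0.11 0.152 0.003 0 0 0 15; 0.146 0.239 0.0045 0 0 0 15; 0.168 0.33 0.006 0 0 0 15; 0.176 0.424 0.0075 0 0 0 15",
)

```text
time: 19.05
tool_pos: [0.5801, -0.0491, 0.2139]
ee_rot: [-3.139, -0.0, -0.405]
wrist_force: [2.9, 0.7, 6.2]
width: 0.0213
finger_force: 30.0
```

Request:
drive_tool(
  deltas="-0.007 0.094 0.0015 0 0 0 15; -0.029 0.185 0.003 0 0 0 15; -0.065 0.272 0.0045 0 0 0 15; -0.115 0.353 0.005 0 0 0 15; -0.176 0.424 0.006 0 0 0 15",
)

```text
time: 19.55
tool_pos: [0.5471, -0.0825, 0.2134]
ee_rot: [-3.141, -0.002, -0.406]
wrist_force: [2.9, -1.9, 5.2]
width: 0.0212
finger_force: 30.0
```

Request:
drive_tool(
  deltas="-0.072 0.061 0.0015 0 0 0 15; -0.152 0.11 0.003 0 0 0 15; -0.239 0.146 0.0045 0 0 0 15; -0.33 0.168 0.006 0 0 0 15; -0.424 0.176 0.0075 0 0 0 15",
)

```text
time: 20.05
tool_pos: [0.5004, -0.0822, 0.2126]
ee_rot: [3.14, -0.001, -0.407]
wrist_force: [1.4, -1.5, 5.7]
width: 0.0217
finger_force: 30.0
```

Request:
drive_tool(
  deltas="-0.094 -0.007 0.0015 0 0 0 15; -0.185 -0.029 0.003 0 0 0 15; -0.272 -0.065 0.0045 0 0 0 15; -0.353 -0.115 0.006 0 0 0 15; -0.424 -0.176 0.0075 0 0 0 15",
)

```text
time: 20.55
tool_pos: [0.4681, -0.0489, 0.2117]
ee_rot: [3.14, -0.0, -0.407]
wrist_force: [0.8, -2.1, 5.3]
width: 0.0217
finger_force: 30.0
```

Request:
drive_tool(
  deltas="-0.061 -0.072 0.0015 0 0 0 15; -0.11 -0.152 0.003 0 0 0 15; -0.146 -0.239 0.0045 0 0 0 15; -0.168 -0.33 0.006 0 0 0 15; -0.176 -0.424 0.0075 0 0 0 15",
)

```text
time: 21.05
tool_pos: [0.4689, -0.0028, 0.2108]
ee_rot: [3.14, 0.0, -0.406]
wrist_force: [1.1, -3.0, 4.2]
width: 0.0214
finger_force: 30.0
```

Request:
drive_tool(
  deltas="0.007 -0.094 0.0015 0 0 0 15; 0.029 -0.185 0.003 0 0 0 15; 0.065 -0.272 0.0045 0 0 0 15; 0.115 -0.353 0.006 0 0 0 15; 0.176 -0.424 0.0075 0 0 0 15",
)

```text
time: 21.55
tool_pos: [0.5017, 0.029, 0.2099]
ee_rot: [3.139, 0.002, -0.406]
wrist_force: [-1.1, -4.1, 6.5]
width: 0.0212
finger_force: 30.0
```

Request:
drive_tool(
  deltas="0.072 -0.061 0.0015 0 0 0 15; 0.152 -0.11 0.003 0 0 0 15; 0.239 -0.146 0.0045 0 0 0 15; 0.33 -0.168 0.006 0 0 0 15; 0.424 -0.176 0.0075 0 0 0 15",
)

```text
time: 22.05
tool_pos: [0.5469, 0.0289, 0.2092]
ee_rot: [3.139, 0.004, -0.405]
wrist_force: [-2.7, -1.9, 7.5]
width: 0.0215
finger_force: 30.0
```

2.25 turns are done, and the stop cannot come before 2.6. I'll take two more octants, then go slowly.

Request:
drive_tool(
  deltas="0.094 0.007 0.0015 0 0 0 15; 0.185 0.029 0.003 0 0 0 15; 0.272 0.065 0.0045 0 0 0 15; 0.353 0.115 0.006 0 0 0 15; 0.424 0.176 0.0075 0 0 0 15",
)

```text
time: 22.55
tool_pos: [0.5793, -0.0026, 0.2084]
ee_rot: [-3.14, 0.004, -0.404]
wrist_force: [-1.7, 1.9, 6.8]
width: 0.0215
finger_force: 30.0
```

Request:
drive_tool(
  deltas="0.061 0.072 0.0015 0 0 0 15; 0.11 0.152 0.003 0 0 0 15; 0.146 0.239 0.0045 0 0 0 15; 0.168 0.33 0.006 0 0 0 15; 0.176 0.424 0.0075 0 0 0 15",
)

```text
time: 23.05
tool_pos: [0.5804, -0.0484, 0.2079]
ee_rot: [-3.138, 0.0, -0.404]
wrist_force: [3.3, 1.4, 5.3]
width: 0.0215
finger_force: 30.0
```

Request:
drive_tool(
  deltas="-0.007 0.094 0.0015 0 0 0 15; -0.029 0.185 0.003 0 0 0 15; -0.029 0.185 0.003 0 0 0 15",
)

```text
time: 23.35
tool_pos: [0.5703, -0.0655, 0.2077]
ee_rot: [-3.139, -0.001, -0.406]
wrist_force: [3.4, 0.3, 5.8]
width: 0.0215
finger_force: 30.0
```

Request:
drive_tool(
  deltas="-0.04 0.085 0.0015 0 0 0 15; -0.085 0.167 0.003 0 0 0 15; -0.085 0.167 0.003 0 0 0 15",
)

```text
time: 23.65
tool_pos: [0.5559, -0.078, 0.2076]
ee_rot: [-3.14, -0.002, -0.406]
wrist_force: [3.4, -2.4, 5.4]
width: 0.0213
finger_force: 30.0
```

Request:
drive_tool(
  deltas="-0.062 0.072 0.0015 0 0 0 15; -0.062 0.072 0.0015 0 0 0 15",
)

```text
time: 23.85
tool_pos: [0.5473, -0.0824, 0.2074]
ee_rot: [-3.141, -0.002, -0.406]
wrist_force: [3.5, -2.8, 5.5]
width: 0.021
finger_force: 30.0
```

Request:
drive_tool(
  deltas="-0.072 0.061 0.0015 0 0 0 15; -0.152 0.11 0.003 0 0 0 15; -0.152 0.11 0.003 0 0 0 15",
)

```text
time: 24.15
tool_pos: [0.5285, -0.0868, 0.2072]
ee_rot: [3.141, -0.001, -0.407]
wrist_force: [2.1, -4.1, 5.1]
width: 0.0214
finger_force: 30.0
```

Request:
drive_tool(
  deltas="-0.087 0.036 0.0015 0 0 0 15; -0.087 0.036 0.0015 0 0 0 15",
)

```text
time: 24.35
tool_pos: [0.519, -0.0867, 0.207]
ee_rot: [3.14, -0.001, -0.407]
wrist_force: [1.1, -4.7, 5.0]
width: 0.0216
finger_force: 30.0
```

Request:
drive_tool(
  deltas="-0.091 0.022 0.0015 0 0 0 15; -0.091 0.022 0.0015 0 0 0 15",
)

```text
time: 24.55
tool_pos: [0.5096, -0.0852, 0.2069]
ee_rot: [3.14, -0.001, -0.406]
wrist_force: [1.4, -3.9, 5.8]
width: 0.0217
finger_force: 30.0
```

Request:
drive_tool(
  deltas="-0.094 0.007 0.0015 0 0 0 15; -0.094 0.007 0.0015 0 0 0 15",
)

```text
time: 24.75
tool_pos: [0.5004, -0.0821, 0.2067]
ee_rot: [3.14, -0.0, -0.406]
wrist_force: [0.1, -5.1, 5.8]
width: 0.022
finger_force: 30.0
```

Request:
drive_tool(
  deltas="-0.094 -0.007 0.0015 0 0 0 15; -0.094 -0.007 0.0015 0 0 0 15",
)

```text
time: 24.95
tool_pos: [0.4919, -0.0776, 0.2065]
ee_rot: [3.14, 0.0, -0.406]
wrist_force: [0.3, -3.6, 6.2]
width: 0.0216
finger_force: 30.0
```

Request:
drive_tool(
  deltas="-0.091 -0.022 0.0015 0 0 0 15; -0.091 -0.022 0.0015 0 0 0 15",
)

```text
time: 25.15
tool_pos: [0.4842, -0.0718, 0.2063]
ee_rot: [3.14, 0.001, -0.406]
wrist_force: [-1.0, -3.6, 6.7]
width: 0.0216
finger_force: 30.0
```

Request:
drive_tool(
  deltas="-0.087 -0.036 0.001 0 0 0 15; -0.087 -0.036 0.001 0 0 0 15",
)

```text
time: 25.35
tool_pos: [0.4776, -0.0648, 0.2061]
ee_rot: [3.14, 0.001, -0.406]
wrist_force: [-0.5, -4.4, 6.9]
width: 0.0216
finger_force: 30.0
```

Request:
drive_tool(
  deltas="-0.08 -0.05 0.001 0 0 0 15; -0.08 -0.05 0.001 0 0 0 15",
)

```text
time: 25.55
tool_pos: [0.4721, -0.0569, 0.206]
ee_rot: [3.14, 0.002, -0.406]
wrist_force: [-1.4, -3.8, 6.1]
width: 0.0215
finger_force: 30.0
```

Request:
drive_tool(
  deltas="-0.072 -0.061 0.001 0 0 0 15; -0.072 -0.061 0.001 0 0 0 15",
)

```text
time: 25.75
tool_pos: [0.4684, -0.0493, 0.206]
ee_rot: [3.138, -0.0, -0.406]
wrist_force: [-0.2, -4.7, 6.1]
width: 0.0214
finger_force: 30.0
```

Request:
drive_tool(
  deltas="-0.061 -0.072 0.001 0 0 0 15; -0.061 -0.072 0.001 0 0 0 15",
)

```text
time: 25.95
tool_pos: [0.4658, -0.0415, 0.2059]
ee_rot: [3.136, -0.002, -0.407]
wrist_force: [0.3, -9.0, 6.4]
width: 0.0211
finger_force: 30.0
```

The tangential force rose from 2.5 to about 9 N, so the stop is reached at about 2.88 turns. I'll ease back to let the spring relax, open and rise straight up.

Request:
drive_tool(
  deltas="0.03 0.036 0 0 0 0 15; 0.061 0.072 0 0 0 0 15; 0.061 0.072 0 0 0 0 15",
)

```text
time: 26.25
tool_pos: [0.4687, -0.05, 0.2059]
ee_rot: [3.139, 0.0, -0.407]
wrist_force: [-0.8, -4.7, 5.4]
width: 0.0216
finger_force: 30.0
```

Request:
drive_tool(
  deltas="0 0 0 0 0 0 28; 0 0 0 0 0 0 46; 0 0 0 0 0 0 46; 0 0 0 0 0 0 46; 0 0 0 0 0 0 46",
)

```text
time: 26.75
tool_pos: [0.4684, -0.048, 0.2047]
ee_rot: [-3.141, 0.002, -0.405]
wrist_force: [-0.5, -0.1, -0.3]
width: 0.0461
finger_force: 0.0
```

Request:
drive_tool(
  deltas="0 0 -0.2 0 0 0 46; 0 0 -0.5 0 0 0 46; 0 0 -0.8 0 0 0 46; 0 0 -0.8 0 0 0 46; 0 0 -0.8 0 0 0 46",
)

```text
time: 27.25
tool_pos: [0.469, -0.0485, 0.2857]
ee_rot: [-3.141, -0.001, -0.406]
wrist_force: [0.5, 0.7, -0.5]
width: 0.0459
finger_force: 0.0
```

```bash
python3 m.py w6.png; python3 - <<'E'
from h import *
s=snapshot("side"); a=cv2.imread('pics/w6.png')[60:360,120:560]
b=s["img"][170:320,250:470,::-1]
cv2.imwrite('pics/c6.png',np.vstack([cv2.resize(a,(440,300)),cv2.resize(b,(440,300),interpolation=cv2.INTER_CUBIC)]))
E
```

```text
27.25 [ 0.46900365 -0.0484908   0.28574051] [-3.14106746e+00 -7.09914421e-04 -4.05549264e-01] 0.04588761515209657 [-0.22 -0.09  1.39  0.    1.84  1.75]
shoulder [ 51.2 171.2] 0.41 [0.6029 0.1111 0.2115]
shoulder [294.  170.3] 0.36 [ 0.5337 -0.0524  0.2115]
press [296.1 168.4] 0.88 [ 0.5233 -0.0313  0.    ]
press [367.4 253.1] 0.63 [ 0.3741 -0.0759 -0.    ]
crank [271.1 191.4] 0.77 [ 0.5309 -0.0413  0.2657]
crank [295.9 171.8] 0.24 [ 0.5355 -0.0593  0.2657]
grip_mid [335.9 244.6] 0.7 [ 0.4939 -0.066   0.2917]
```

View pics/c6.png

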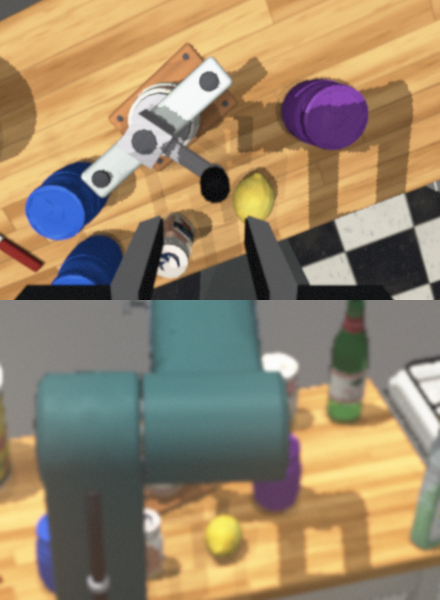

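The wrist view shows the crank level on the screw. The hub at full-image (263,201) works out to (0.524, −0.026), which is on the axis, and the grip hangs free of the fingers. Handing in.

```bash
python3 -c "
from bench import robot
print(robot.close_job())"
```

```text
the job is handed in; nothing more can be done
None
```

I seated the crank on the square and wound it about 2.9 turns by its grip until the force rose to about 9 N at the stop. I then released it with the hub still on the screw's axis and handed the job in; no verdict came back, and the pad's force on the lid was not measured directly.

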